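# Layer the pads under the heater

### The job

Make the base for the little heater: slide the cork pad out of the lower tray onto the round green stand and leave it lying centred, then slide the silver pad out of the higher tray on top of it, so that both lie flat in one stack, well centred on the stand. The pads are too wide to grip and lie close against the trays' back walls, so draw them out by pressing on top, then push them home. Leave the heater, the bottle and the pot where they stand.

Things in the scene. Friction and masses are not known exactly. Their poses are not given: they have to be found in the camera images.
- cork_pad: brown cork disc, 120 mm diameter, 14 mm thick, about 0.12 kg; origin at the centre of its underside, z up. Starts flat in the low tray, 2 to 8 mm from its back wall
- silver_pad: silver metal-faced disc, 120 mm diameter, 14 mm thick, about 0.2 kg; origin at the centre of its underside, z up. Starts flat in the high tray, 2 to 8 mm from its back wall
- stand_top (a point): centre of the flat top of the round green stand (150 mm diameter, top 30 mm above the table, no rim, fixed). Axes of the station: the low tray lies towards its +y, the high tray towards its -y, x runs across the trays, z up. The stand and both trays are one fixed piece
- low_tray (a point): point on the low tray's dark floor, 143 mm along the station's +y from the stand's centre, same axes; floor 35 mm above the table (5 mm above the stand top), 170 mm wide in x, from its open straight edge 78 mm from the stand's centre to the back wall at 208 mm. White kerbs 8 mm thick, 18 mm above the floor, on the back and both sides, none towards the stand
- high_tray (a point): point on the floor of the high tray, 143 mm along the station's -y from the stand's centre, same axes; floor 48 mm above the table (18 mm above the stand top, 4 mm above a cork pad lying on the stand). Otherwise the same mirrored: open edge 78 mm, back wall 208 mm from the stand's centre, kerbs 18 mm high
- heater: bystander: heater with aluminium fins and red ends, 96 mm diameter, 147 mm tall; origin at the centre of its underside
- bottle: bystander: blue bottle, 64 mm diameter, 150 mm tall; origin at the centre of its underside
- pot: bystander: small terracotta pot, 80 mm diameter at the rim, 60 mm tall; origin at the centre of its underside
Not all that is in view belongs to the job. Of the things that look like the cork_pad, the middle-sized one is meant.

How it is judged:
By the outcome, as a careful person would: the job done as asked, in the order asked, and still so for the second after the job is handed in, with the robot touching nothing.
It also fails if it takes over 67 s, if anything falls off the work surface, if the arm or the gripper's body presses on something with over 40 N, if the wrist force passes 120 N, or if a joint passes its speed limit or range.

### The arm

A 6-joint arm with a two-finger parallel gripper is mounted at the origin on the work surface. World frame = base frame: x ahead of the robot, y to its left, z up, the work surface at z = 0. Lengths are in mm, angles in rad, forces in N, time in s.
With the tool pointing down it reaches from about 350 to 775 mm from the base axis. Payload 7.3 kg.
Tool frame: the origin (TCP) lies midway between the tips of the shut fingers; the grasp point (between the pads) lies 19 mm behind it; z points along the fingers, y is the line along which they close (so a half turn about z gives the same grasp; the last joint's range is limited). The gripper opens to 92 mm and grips with 3 to 60 N. Pads are 19 mm wide; open, the fingers measure 130 mm over their backs; the gripper's body (75 mm by 190 mm) begins 47 mm behind the grasp point.
Start: joints at [1.059, 0.342, 1.524, -0, 1.275, -0.146], TCP at [187.777, 490.29, 226.741] pointing down, gripper open.
Joint ranges: [-2.53, 2.53], [-0.77, 2.02], [0.04, 2.7], [-1, 4.14], [0.28, 2.66], [-3.11, 3.11]. Speed limits (rad/s): [2.57, 2.57, 3.14, 3.14, 3.14, 3.14].

### API

Orientations are given as [roll, pitch, yaw] about the fixed x, y, z axes, in that order (R = Rz(yaw) Ry(pitch) Rx(roll)).
In Python, from plant import bot gives the robot as it stands.
- The arm moves only by the tool jog_arm, never from a script. Its arguments are lists of equal length, an entry for each row: "dp": the shift along the tool's x, y, z in m, a list of three; "twist": the turn about the tool's z in degrees. A call has 1 to 10 rows; each row shifts and turns the commanded pose from where the row before left it, along the tool's axes as they then stand; what a row does not reach is not made up. A row lasts 1/8 s, in which the tool goes at most 62.5 mm and 10.7 degrees, less where a joint would pass 70% of its speed; a pose out of reach is approached as far as the arm can. A call is refused whole if a number of a shift passes 0.0625 or a number of a turn 10.7, either way. A call with a gripper value outside its range is refused whole. "jaw" is the finger opening in m, from 0 to 0.0918, set as the call begins (left out, the last holds). The fingers move at their own pace and stop on an object; the grip force is fixed at half the most. Time passes only in rows, so rows that do not move let the fingers close. It gives the time, the measured TCP pose, the force, the opening and the grip force at its end, in the units of the state.
- bot.get_obs(): the state, without advancing time (a new reading comes with each control period).
- bot.capture(name): name is "scene" or "top"; returns the picture (400x640x3 uint8, blue, green, red); there is no depth.
- bot.camera_params(name): a dict with "fx", "fy", "cx", "cy" (pixels), "R" (3x3) and "t" (3): a world point X has camera coordinates R X + t. Camera axes: x right, y down, z forward; pixel columns grow to the right and rows downward; lengths in mm; the calibration is good to about 2 mm. A picture is of the moment at which its call begins. camera_params takes no time and is no camera call.
- bot.close_job(): hands the job in; it is judged then, once.
Trained networks look in the newest picture that a camera, given by its name, has taken for a name from the list of things; names that differ only in an ending like _2 or _b are one class to them, and where a whole thing is asked for, a point or a joint stands for the part that bears it (a point fixed in the world has none). Each returns a list of dicts, best first, with "confidence" (0 to 1); they miss things now and then, are a little off and sometimes report something else, mostly with a low value. They report only what shows in the picture. A call takes as long as a camera call. They do not tell look-alikes from the thing itself.
- bot.find_in(camera, label): "bbox" ([centre column, centre row, width, height] in pixels, round what is visible of it).
- bot.masks_of(camera, label): "pixels" (400x640 bool, what is visible of it) and "bbox" ([centre column, centre row, width, height] in pixels, round what is visible of it).
The state is a dict: "time": time; "joint_positions": joint angles; "dq": joint speeds; "tau": joint torques, N m; "tool_pos": TCP position; "tcp_rot": TCP orientation; "contact_force": force on the tool from outside, world axes, zero at the start; "moment": the same for the moment, N m; "grip_width": finger opening in mm; "finger_force": force on a finger pad.
Only numpy, scipy, OpenCV 4.12 (cv2) and the standard library are available. Lean on these libraries where they do the work, as an engineer would, in place of code of your own. Each camera call takes 0.05 s, during which the arm holds its last target. There are 200 camera calls.

## Working session

There is one attempt and no reset: what is moved stays moved. The work goes in short steps, Python scripts to look and compute and a tool call to move; the robot and the scene stay as the last step left them, time stands still between calls to the robot, and variables do not carry over. Pictures are saved under pics/ and viewed, at most 10 in all, crops included, and the job is handed in when it is done.

Besides the shell and the picture viewer there is one more tool, called after "Emit:" in YAML: its name, and indented under it one key for each argument. jog_arm: Moves the arm, as the interface text tells. Its arguments: {"type":"object","properties":{"dp":{"type":"array"},"twist":{"type":"array"},"jaw":{"type":"number"}},"required":["dp","twist"]}

```bash
mkdir -p pics
cat > h.py <<'E'
import numpy as np, cv2
from plant import bot
def ray(cam,px,z):
    c=bot.camera_params(cam);R=np.array(c["R"]);t=np.array(c["t"])
    d=R.T@np.array([(px[0]-c["cx"])/c["fx"],(px[1]-c["cy"])/c["fy"],1.]);o=-R.T@t
    return o+d*(z-o[2])/d[2]
def proj(cam,X):
    c=bot.camera_params(cam);p=np.array(c["R"])@np.array(X,float)+np.array(c["t"])
    return np.array([c["fx"]*p[0]/p[2]+c["cx"],c["fy"]*p[1]/p[2]+c["cy"]])
E
python3 - <<'E'
from h import *
a=bot.capture("top");b=bot.capture("scene")
cv2.imwrite("pics/top0.png",a);cv2.imwrite("pics/scene0.png",b)
for cam in("top","scene"):
    for l in("cork_pad","silver_pad","stand_top","low_tray","high_tray"):
        try: print(cam,l,[(np.round(r["bbox"]).astype(int).tolist(),round(r["confidence"],2)) for r in bot.find_in(cam,l)])
        except Exception as e: print(l,e)
    c=bot.camera_params(cam);print(c["fx"],np.round(-np.array(c["R"]).T@np.array(c["t"])))
o=bot.get_obs();print(o)
E
```

```text
top cork_pad [([305, 216, 45, 48], 0.76), ([265, 295, 39, 47], 0.72), ([268, 128, 66, 67], 0.7)]
top silver_pad [([427, 186, 55, 56], 0.76)]
top stand_top [([369, 200, 198, 125], 0.88)]
top low_tray [([367, 199, 200, 126], 0.56)]
top high_tray [([367, 198, 201, 125], 0.76)]
394.08468747571845 [456.  51. 969.]
scene cork_pad [([368, 174, 29, 19], 0.85), ([399, 274, 83, 68], 0.78), ([335, 199, 53, 30], 0.65)]
scene silver_pad [([212, 213, 59, 36], 0.75), ([278, 218, 205, 94], 0.46)]
scene stand_top [([279, 222, 207, 92], 0.96)]
scene low_tray [([278, 221, 206, 93], 0.58)]
scene high_tray [([278, 220, 212, 97], 0.81)]
442.95976232999254 [1355.   -3.  582.]
{'time': 0.6, 'joint_positions': array([ 1.05900550e+00,  3.41985571e-01,  1.52414552e+00, -3.28511222e-05,
        1.27539061e+00, -1.46006288e-01]), 'dq': array([ 0.00097458,  0.0007234 , -0.00153058, -0.00093241,  0.00018652,
        0.00096134]), 'tau': array([-7.08398566e-04, -4.30923200e+01, -2.44398648e+01,  7.17158080e-02,
        4.83940076e-02, -6.19266029e-05]), 'tool_pos': array([187.77435211, 490.27016304, 226.73208671]), 'tcp_rot': array([3.14152703e+00, 4.14166945e-05, 2.77581767e+00]), 'contact_force': array([ 0.13963343,  0.03916497, -0.62893649]), 'moment': array([-0.02627825,  0.06256821,  0.00221417]), 'finger_force': 0.0, 'grip_width': 91.75102711646059}
```

View pics/top0.png

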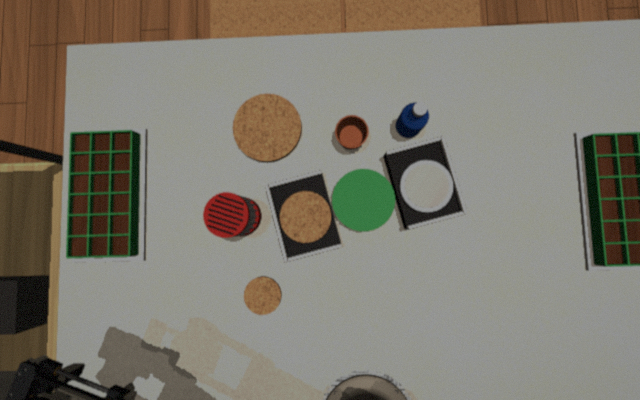

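View pics/scene0.png

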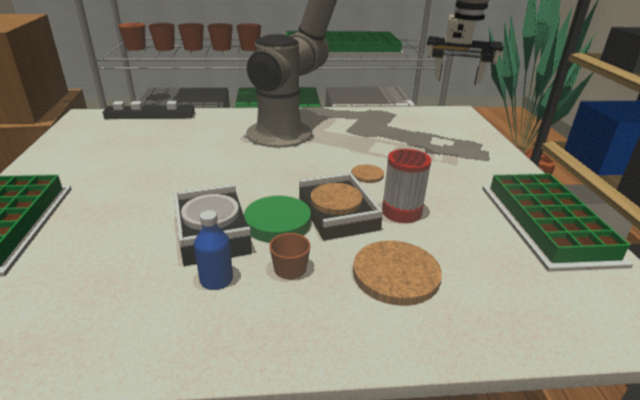

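Cork-like discs in the top view: (268,128) large, (305,216) middle-sized and lying in the tray, (265,295) small. The one at (305,216) fits both the size and the tray description. The heater (232,215) stands behind the low tray, the bottle (412,120) and pot (351,132) stand beside the station.

```bash
cat >> h.py <<'E'
def circ(cam,mask,z):
    cs,_=cv2.findContours(mask.astype(np.uint8),cv2.RETR_EXTERNAL,cv2.CHAIN_APPROX_NONE)
    k=max(cs,key=cv2.contourArea)
    k=cv2.convexHull(k)[:,0]
    P=np.array([ray(cam,p,z)[:2] for p in k.astype(float)]).astype(np.float32)
    (x,y),(w,h),_=cv2.fitEllipse(P); return np.round([x,y,w,h],1)
E
python3 - <<'E'
from h import *
a=bot.capture("top")
g=a.astype(int)
def near(m,c,r):
    yy,xx=np.mgrid[:400,:640]; return m&((xx-c[0])**2+(yy-c[1])**2<r*r)
green=(g[...,1]>g[...,2]+40)&(g[...,1]>g[...,0]+30)
S=circ("top",near(green,(363,200),45),30);print("stand",S)
for l,z,c in(("cork_pad",49,(305,216)),("silver_pad",62,(427,186))):
    for r in bot.masks_of("top",l):
        print(l,r["bbox"],circ("top",r["pixels"],z))
for l,z in(("cork_pad",49),("silver_pad",62)):
    for r in bot.masks_of("scene",l) if bot.capture("scene") is not None else []:
        print("scene",l,r["bbox"],circ("scene",r["pixels"],z))
for l,z in(("heater",147),("bottle",150),("pot",60)):
    for r in bot.masks_of("top",l)[:1]:
        print(l,r["bbox"],ray("top",r["bbox"][:2],z/2).round())
# kerb outer rectangle of trays: dark floors
dark=(g.max(2)<70).astype(np.uint8)
for c in((305,216),(427,186)):
    m=near(dark>0,c,52).astype(np.uint8)
    pts=np.argwhere(m)[:,::-1].astype(np.float32)
    print("dark",cv2.minAreaRect(pts))
crop=a[80:310,190:480]
cv2.imwrite("pics/crop.png",cv2.resize(crop,None,fx=2.6,fy=2.6,interpolation=cv2.INTER_CUBIC))
E
```

```text
stand [516.7  -9.2 146.2 148.7]
cork_pad [305.2, 217.8, 48.5, 49.2] [479.4 128.2 119.2 119.9]
cork_pad [263.1, 294.8, 36.4, 41.1] [301.4 231.3  84.3  87.4]
cork_pad [266.0, 130.4, 71.0, 68.1] [695.5 215.2 165.6 169.2]
silver_pad [425.9, 187.0, 54.7, 55.0] [ 540.7 -151.8  120.1  123.6]
scene cork_pad [398.2, 273.1, 90.0, 65.5] [746.4 207.2 161.3 181.9]
scene cork_pad [334.8, 199.8, 52.2, 33.6] [490.6 127.4 121.2 143.3]
scene cork_pad [368.0, 173.4, 31.8, 17.9] [375.  223.8  84.8 101. ]
scene silver_pad [210.9, 211.2, 55.2, 33.1] [ 550.9 -150.4  123.2  140.4]
heater [232.1, 213.4, 59.0, 47.3] [491. 294.  74.]
bottle [412.0, 119.3, 28.7, 30.0] [ 695. -126.   75.]
pot [353.0, 131.6, 34.4, 38.6] [682.   9.  30.]
dark ((293.34625244140625, 218.30477905273438), (71.83330535888672, 79.6192626953125), 74.62374877929688)
dark ((420.5052490234375, 178.80276489257812), (86.26702117919922, 61.14393615722656), 73.0724868774414)
```

View pics/crop.png

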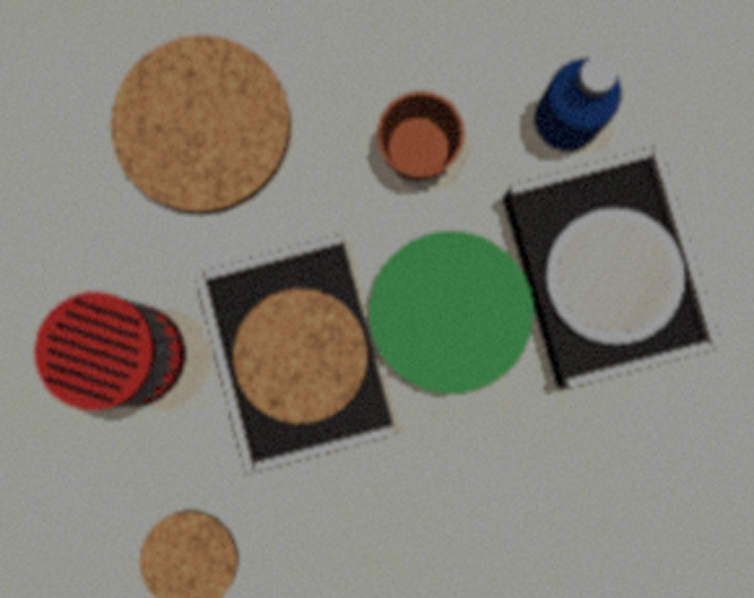

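The crop confirms it: cork pad at crop (300,355), stand (450,312), silver pad (615,276). Next I get the station yaw from the tray corners.

```bash
cat >> h.py <<'E'
S=np.array([516.7,-9.2]); 
def st(P,yaw): 
    c,s=np.cos(yaw),np.sin(yaw); d=np.asarray(P)[:2]-S
    return np.round([c*d[0]+s*d[1],-s*d[0]+c*d[1]],1)
E
python3 - <<'E'
from h import *
f=lambda x,y,z:ray("top",((x+.5)/2.6+190-.5,(y+.5)/2.6+80-.5),z)[:2]
prs=[(f(345,243,40),f(393,428,40)),(f(205,275,53),f(250,468,53)),(f(655,152,66),f(712,342,66)),(f(510,190,57),f(562,386,57))]
ys=[]
for a,b in prs:
    d=a-b; ys.append(np.arctan2(d[1],d[0])); print(np.degrees(ys[-1]).round(1),np.hypot(*d).round())
d=np.array([540.7,-151.8])-[479.4,128.2]
yaw=np.mean(ys);print(np.degrees(yaw))
for n,P in(("cork",(479.4,128.2)),("silver",(540.7,-151.8)),("heater",(491,294)),("bottle",(695,-126)),("pot",(682,9))): print(n,st(P,yaw))
for a,b in prs: print(st(a,yaw),st(b,yaw))
o=bot.get_obs();print("tcp st",st(o["tool_pos"],yaw),"twist",np.degrees(o["tcp_rot"][2]-yaw)-90)
E
```

```text
12.8 173.0
12.2 177.0
13.1 174.0
12.1 180.0
12.575071618011373
cork [ -6.5 142.2]
silver [  -7.6 -144.4]
heater [ 40.9 301.5]
bottle [ 148.6 -152.8]
pot [165.3 -18.2]
[84.  78.2] [-89.2  77.5]
[ 85.6 207.9] [-91.8 209.1]
[  90.4 -208.3] [ -83.8 -210. ]
[ 91.  -77.2] [-89.2 -75.8]
tcp st [-212.3  559.1] twist 56.46815567349341
```

Emit:
jog_arm:
  dp:
    - [0,0,0]
    - [0,0,0]
    - [0,0,0]
    - [0,0,0]
    - [0,0,0]
    - [0,0,0]
  twist: [9.3,9.3,9.3,9.3,9.4,9.4]
  jaw: 0.04

```text
time: 1.85
tool_pos: [187.8, 490.3, 226.7]
tcp_rot: [3.142, -0.0, 1.793]
contact_force: [0.4, 0.4, -0.0]
grip_width: 41.2
finger_force: 0.0
```

Emit:
jog_arm:
  dp:
    - [-0.045,0.0225,0]
    - [-0.045,0.0225,0]
    - [-0.045,0.0225,0]
    - [-0.045,0.0225,0.01]
    - [-0.045,0.0225,0.01]
    - [-0.045,0.0225,0.02]
    - [-0.045,0.0225,0.02]
    - [-0.045,0.0225,0.02]
    - [-0.045,0.0225,0.03]
    - [0,0,0.04]
  twist: [0,0,0,0,0,0,0,0,0,0]

```text
time: 3.1
tool_pos: [479.6, 138.9, 76.5]
tcp_rot: [3.137, 0.001, 1.794]
contact_force: [0.3, 1.4, 0.1]
grip_width: 39.7
finger_force: 0.0
```

Emit:
jog_arm:
  dp:
    - [0,0,0.012]
    - [0,0,0.012]
    - [0,0,0.002]
    - [0,0,0.002]
    - [0,0,0.001]
    - [0,0,0]
  twist: [0,0,0,0,0,0]

```text
time: 3.85
tool_pos: [477.0, 141.9, 49.2]
tcp_rot: [3.139, -0.0, 1.799]
contact_force: [-1.8, 0.6, 7.8]
grip_width: 40.0
finger_force: 3.9
```

Emit:
jog_arm:
  dp:
    - [0,0,0.001]
    - [-0.006,0,0]
    - [-0.008,0,0]
    - [-0.008,0,0]
    - [-0.008,0,0]
    - [-0.008,0,0]
    - [-0.008,0,0]
    - [-0.008,0,0]
    - [-0.008,0,0]
    - [-0.008,0,0]
  twist: [0,0,0,0,0,0,0,0,0,0]

```text
time: 5.1
tool_pos: [494.0, 74.0, 49.2]
tcp_rot: [3.136, -0.0, 1.798]
contact_force: [-0.9, 4.9, 13.5]
grip_width: 40.0
finger_force: 6.9
```

```bash
cat >> h.py <<'E'
YAW=np.radians(13)
def look(l,z,name=None,cam="top"):
    im=bot.capture(cam)
    for r in bot.masks_of(cam,l):
        c=circ(cam,r["pixels"],z); print(l,np.round(r["bbox"]),round(r["confidence"],2),c,"st",st(c[:2],YAW))
    if name: cv2.imwrite("pics/"+name,cv2.resize(im[130:290,220:480],None,fx=3,fy=3))
def tcp():
    o=bot.get_obs();print("t",o["time"],"tcp",st(o["tool_pos"],YAW),o["tool_pos"].round(1),"yaw",np.degrees(o["tcp_rot"][2])-90,"F",o["contact_force"].round(1))
E
python3 - <<'E'
from h import *
tcp();look("cork_pad",48,"t1.png")
E
```

```text
t 5.1 tcp [-3.4 86.2] [494.   74.   49.2] yaw 13.040519304270305 F [-0.9  4.9 13.5]
cork_pad [258. 296.  30.  44.] 0.7 [299.1 240.   72.5  90.4] st [-156.   291.8]
cork_pad [268. 129.  68.  67.] 0.68 [696.1 215.5 164.6 168.6] st [225.3 178.6]
```

View pics/t1.png

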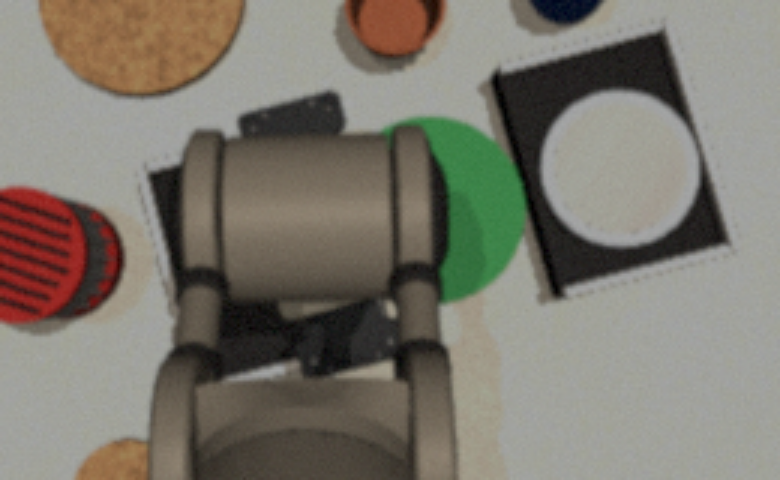

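Emit:
jog_arm:
  dp:
    - [0,0,-0.015]
    - [0.01,0,-0.015]
    - [0.027,0.002,0]
    - [0.027,0.001,0]
    - [0,0,0]
  twist: [0,0,0,0,0]
  jaw: 0.0918

```text
time: 5.82
tool_pos: [480.3, 138.1, 77.6]
tcp_rot: [3.141, -0.0, 1.801]
contact_force: [-0.6, -0.0, -0.3]
grip_width: 85.5
finger_force: 0.0
```

Run:
```python
from h import *
tcp();look("cork_pad",49,None,"scene");im=bot.capture("scene")
cv2.imwrite("pics/s1.png",cv2.resize(im[140:290,160:430],None,fx=2.9,fy=2.9))
for y in(142,66):
    P=S+np.array([-np.sin(YAW),np.cos(YAW)])*y; print(y,proj("scene",[*P,49]))
```

```text
t 5.825 tcp [ -2.3 151.7] [480.3 138.1  77.6] yaw 13.209465355713405 F [-0.6 -0.  -0.3]
cork_pad [314. 203.  52.  34.] 0.92 [506.2  77.4 120.8 140.7] st [ 9.2 86.7]
cork_pad [372. 174.  28.  19.] 0.77 [383.2 229.4  64.2  98.9] st [-76.4 262.5]
cork_pad [399. 273.  91.  66.] 0.61 [747.2 206.7 161.9 181.6] st [273.2 158.5]
142 [336.33809331 195.89535526]
66 [304.94450193 200.62109356]
```

View pics/s1.png

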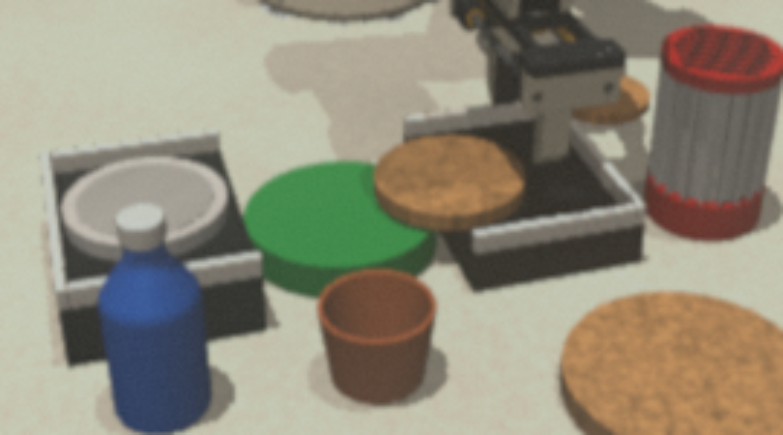

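Emit:
jog_arm:
  dp:
    - [0,0.001,0.015]
    - [0,0.001,0.015]
    - [0,0,0.008]
    - [0,0,0]
  twist: [0,0,0,0]

```text
time: 6.48
tool_pos: [482.1, 136.5, 37.6]
tcp_rot: [-3.139, -0.0, 1.798]
contact_force: [-0.8, -0.8, -0.7]
grip_width: 91.5
finger_force: 0.0
```

Emit:
jog_arm:
  dp:
    - [-0.005,0,-0.001]
    - [-0.01,0,0]
    - [-0.01,0,0]
    - [-0.01,0,0]
    - [-0.01,0,0]
    - [-0.01,0,0]
    - [-0.01,0,0]
    - [-0.01,0,0]
    - [-0.005,0,0]
    - [-0.003,0.001,0]
  twist: [0,0,0,0,0,0,0,0,0,0]

```text
time: 7.72
tool_pos: [502.4, 55.8, 39.7]
tcp_rot: [-3.141, -0.0, 1.798]
contact_force: [-0.4, -0.3, -1.0]
grip_width: 91.9
finger_force: 0.2
```

Run:
```python
from h import *
tcp();look("cork_pad",45,None,"scene");look("cork_pad",45,None,"top");im=bot.capture("scene")
cv2.imwrite("pics/s2.png",cv2.resize(im[140:290,160:430],None,fx=2.9,fy=2.9))
```

```text
t 7.725 tcp [ 0.7 66.6] [502.4  55.8  39.7] yaw 13.022707798269067 F [-0.4 -0.3 -1. ]
cork_pad [368. 173.  29.  21.] 0.89 [367.  225.3  81.8 103.4] st [-93.1 262.2]
cork_pad [398. 272.  91.  61.] 0.88 [742.2 208.8 165.2 182.4] st [268.8 161.7]
cork_pad [283. 210.  51.  38.] 0.69 [522.1   7.2 112.  144.2] st [ 9.  14.8]
cork_pad [278. 219. 210.  93.] 0.46 [527.7 -11.9 356.  526.8] st [10.1 -5.1]
cork_pad [262. 296.  37.  43.] 0.97 [300.7 232.7  86.9  89.6] st [-156.   284.3]
cork_pad [269. 128.  69.  68.] 0.87 [696.6 216.3 165.9 168.9] st [226.  179.3]
```

View pics/s2.png

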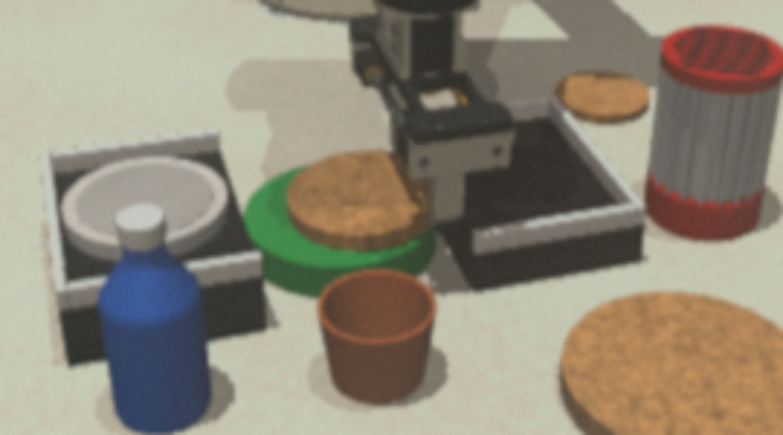

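Emit:
jog_arm:
  dp:
    - [-0.006,0,0]
    - [-0.004,0,0.002]
    - [-0.003,0,0.003]
    - [-0.003,0,0]
    - [-0.002,0,0]
    - [0,0,0]
    - [0.008,0,0]
    - [0.01,0,-0.01]
    - [0,0,-0.03]
    - [0,0,-0.04]
  twist: [0,0,0,0,0,0,0,0,0,0]

```text
time: 9.22
tool_pos: [501.6, 57.1, 115.6]
tcp_rot: [-3.14, -0.001, 1.799]
contact_force: [0.3, 0.4, 0.2]
grip_width: 91.5
finger_force: 0.0
```

Emit:
jog_arm:
  dp:
    - [-0.05,0,-0.04]
    - [-0.06,0,-0.02]
    - [-0.06,0,0]
    - [-0.05,0,0]
    - [0,0,0]
  twist: [0,0,0,0,0]
  jaw: 0.04

```text
time: 9.85
tool_pos: [552.0, -158.9, 173.9]
tcp_rot: [3.141, 0.001, 1.795]
contact_force: [-0.6, 1.4, -0.3]
grip_width: 46.3
finger_force: 0.0
```

Run:
```python
from h import *
tcp();look("cork_pad",44,"t2.png","top");look("silver_pad",62,None,"top");look("cork_pad",44,None,"scene")
```

```text
t 9.85 tcp [   0.7 -153.9] [ 552.  -158.9  173.9] yaw 12.832851498415124 F [-0.6  1.4 -0.3]
cork_pad [262. 294.  36.  41.] 0.94 [301.4 232.2  85.5  86.8] st [-155.5  283.6]
cork_pad [364. 200.  46.  52.] 0.91 [517.2  -7.8 117.8 119.7] st [0.8 1.3]
cork_pad [269. 129.  69.  68.] 0.87 [697.1 216.3 166.2 169. ] st [226.5 179.1]
silver_pad [421. 185.  40.  54.] 0.82 [ 539.1 -137.5   87.6  120.3] st [  -7.  -130.1]
cork_pad [396. 273.  88.  64.] 0.74 [741.3 208.5 162.8 181.5] st [267.8 161.6]
cork_pad [369. 172.  28.  19.] 0.73 [364.2 224.5  80.6 102.6] st [-96. 262.]
cork_pad [277. 212.  52.  31.] 0.67 [526.2  -7.4 121.6 141.6] st [ 9.7 -0.4]
```

View pics/t2.png

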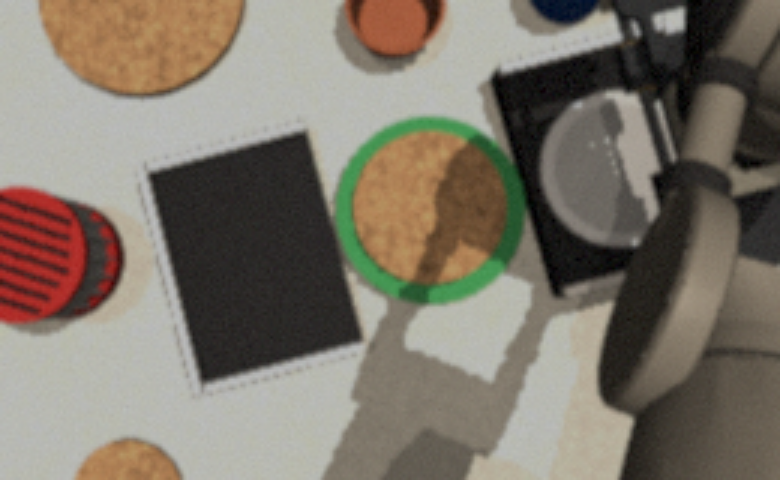

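Emit:
jog_arm:
  dp:
    - [-0.003,-0.005,0.04]
    - [0,-0.004,0.04]
    - [0,0,0.02]
    - [0,0,0.006]
    - [0,0,0.004]
    - [0,0,0.001]
    - [0,0,0.001]
    - [0,0,0]
  twist: [0,0,0,0,0,0,0,0]

```text
time: 11.15
tool_pos: [544.0, -161.5, 62.3]
tcp_rot: [3.14, 0.001, 1.798]
contact_force: [-0.3, 1.1, 3.4]
grip_width: 40.1
finger_force: 1.8
```

Run:
```python
from h import *
tcp()
```

```text
t 11.15 tcp [  -7.7 -154.5] [ 544.  -161.5   62.3] yaw 13.03784049177959 F [-0.3  1.1  3.4]
```

Emit:
jog_arm:
  dp:
    - [0,0,0.003]
    - [0,0,0]
    - [0.005,0,0]
    - [0.009,0,0]
    - [0.01,0,0]
    - [0.01,0,0]
    - [0.01,0,0]
    - [0.01,0,0]
    - [0.01,0,0]
    - [0.006,0,0]
  twist: [0,0,0,0,0,0,0,0,0,0]

```text
time: 12.4
tool_pos: [531.4, -95.4, 62.2]
tcp_rot: [3.133, 0.007, 1.799]
contact_force: [0.8, -6.6, 17.8]
grip_width: 40.3
finger_force: 9.0
```

Emit:
jog_arm:
  dp:
    - [0,0,-0.015]
    - [-0.01,0.001,-0.015]
    - [-0.027,0.003,0]
    - [-0.027,0.003,0]
    - [0,0,0]
  twist: [0,0,0,0,0]
  jaw: 0.0918

```text
time: 13.02
tool_pos: [549.2, -155.4, 88.6]
tcp_rot: [3.141, 0.0, 1.796]
contact_force: [0.6, -0.8, 1.1]
grip_width: 85.6
finger_force: 0.0
```

Run:
```python
from h import *
tcp();look("silver_pad",62,None,"scene");look("silver_pad",62,None,"top");im=bot.capture("scene")
cv2.imwrite("pics/s3.png",cv2.resize(im[140:290,160:430],None,fx=2.9,fy=2.9))
```

```text
t 13.025 tcp [  -1.2 -149.8] [ 549.2 -155.4   88.6] yaw 12.918931186189454 F [ 0.6 -0.8  1.1]
silver_pad [240. 209.  49.  33.] 0.62 [539.8 -96.3 111.3 146.7] st [  2.9 -90.1]
```

View pics/s3.png

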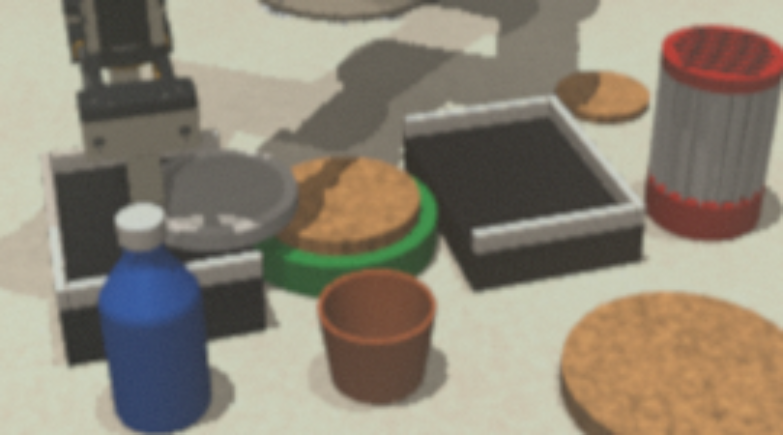

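Emit:
jog_arm:
  dp:
    - [-0.005,0.001,0.01]
    - [0,0,0.015]
    - [0,0,0.01]
    - [0,0,0.002]
    - [0,0,0]
  twist: [0,0,0,0,0]

```text
time: 13.9
tool_pos: [551.0, -158.5, 51.3]
tcp_rot: [-3.141, -0.0, 1.798]
contact_force: [0.7, 0.2, 0.1]
grip_width: 91.7
finger_force: 0.0
```

Emit:
jog_arm:
  dp:
    - [0.008,0,0]
    - [0.01,0,0]
    - [0.01,0,0]
    - [0.01,0,0]
    - [0.01,0,0]
    - [0.01,0,0]
    - [0.01,0,0]
    - [0.01,0,0]
    - [0.006,0,0]
    - [0,0,0]
  twist: [0,0,0,0,0,0,0,0,0,0]

```text
time: 15.15
tool_pos: [532.0, -76.2, 51.6]
tcp_rot: [3.142, -0.0, 1.799]
contact_force: [0.0, -0.3, -0.1]
grip_width: 92.2
finger_force: 0.0
```

Run:
```python
from h import *
tcp();look("silver_pad",60,None,"scene");look("cork_pad",44,None,"scene");im=bot.capture("scene")
cv2.imwrite("pics/s4.png",cv2.resize(im[140:290,160:430],None,fx=2.9,fy=2.9))
```

```text
t 15.15 tcp [ -0.1 -68.7] [532.  -76.2  51.6] yaw 13.07775142268217 F [ 0.  -0.3 -0.1]
silver_pad [270. 208.  53.  31.] 0.71 [539.2 -12.   83.9 135.3] st [21.3 -7.8]
cork_pad [396. 272.  87.  65.] 0.83 [741.2 209.1 164.  183.1] st [267.9 162.2]
cork_pad [280. 213.  54.  35.] 0.72 [525.7  -9.1 125.9 143. ] st [ 8.8 -1.9]
cork_pad [369. 173.  30.  16.] 0.72 [364.7 225.   81.6 102.7] st [-95.4 262.4]
```

View pics/s4.png

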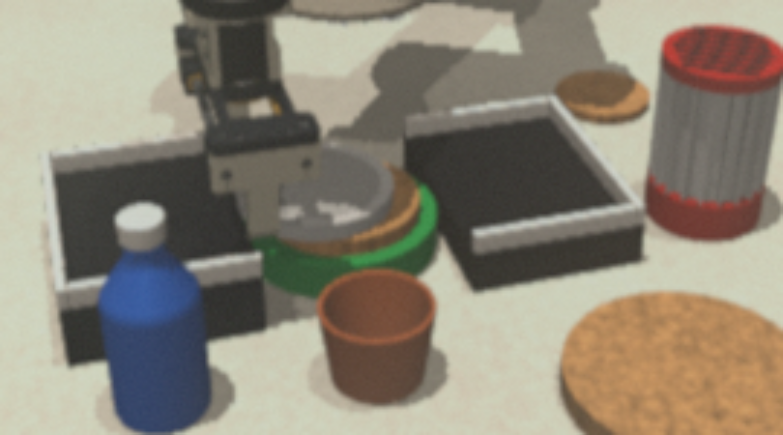

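Emit:
jog_arm:
  dp:
    - [0.005,0,0]
    - [0.005,0,0]
    - [0.004,0,0.002]
    - [0.003,0,0.001]
    - [0.002,0,0.001]
    - [0.002,0,0]
    - [0,0,0]
    - [-0.004,0,0]
    - [-0.003,0,0]
    - [0,0,0]
  twist: [0,0,0,0,0,0,0,0,0,0]

```text
time: 16.65
tool_pos: [529.0, -63.4, 47.4]
tcp_rot: [-3.142, -0.0, 1.798]
contact_force: [0.3, 0.9, 0.1]
grip_width: 91.4
finger_force: 0.0
```

Emit:
jog_arm:
  dp:
    - [0,0,0.006]
    - [0,0,0.006]
    - [0,0,0.001]
    - [0.002,0,0]
    - [0.002,0,0]
    - [0.002,0,0]
    - [0.001,0,0]
    - [0,0,0]
    - [0,0,0]
  twist: [0,0,0,0,0,0,0,0,0]

```text
time: 17.77
tool_pos: [527.4, -56.3, 34.6]
tcp_rot: [3.141, -0.0, 1.798]
contact_force: [0.2, 0.3, -0.1]
grip_width: 91.6
finger_force: 0.1
```

Emit:
jog_arm:
  dp:
    - [-0.004,0,0]
    - [-0.006,0,0]
    - [0,0,-0.03]
    - [0,0,-0.05]
    - [-0.04,0,-0.05]
    - [-0.06,0,-0.01]
    - [-0.04,0,0]
    - [0,0,0]
  twist: [0,0,0,0,0,0,0,0]

```text
time: 18.77
tool_pos: [561.0, -204.7, 173.0]
tcp_rot: [3.141, 0.001, 1.795]
contact_force: [-0.1, 0.2, -0.1]
grip_width: 91.9
finger_force: 0.0
```

Run:
```python
from h import *
tcp();look("silver_pad",58,"t5.png","top");look("silver_pad",58,None,"scene");look("cork_pad",44,None,"scene")
a=bot.capture("top").astype(int); yy,xx=np.mgrid[:400,:640]
m=(a[...,1]>a[...,2]+25)&(a[...,1]>a[...,0]+20)&((xx-363)**2+(yy-200)**2<45**2)
c=circ("top",m,30);print("stand",c,st(c[:2],YAW))
im=bot.capture("scene")[170:260,220:340]
t5=cv2.imread("pics/t5.png");s=cv2.resize(im,None,fx=5,fy=5)
h=480;s=s[:,:];out=np.zeros((590,780,3),np.uint8)
out[:300,:400]=t5[60:360,280:680];out[300:,:380]=cv2.resize(im,(380,285))[:290] if False else cv2.resize(im,(380,290))
cv2.imwrite("pics/fin.png",out[:, :400])
```

```text
t 18.775 tcp [  -0.8 -200.5] [ 561.  -204.7  173. ] yaw 12.81920450789191 F [-0.1  0.2 -0.1]
silver_pad [277. 207.  53.  36.] 0.88 [526.9  -8.9 118.5 139.5] st [10. -2.]
cork_pad [278. 222.  52.  11.] 0.79 [549.6  -6.8  97.8 112.1] st [32.6 -5.1]
cork_pad [398. 273.  87.  65.] 0.73 [740.9 209.  165.5 185.9] st [267.5 162.2]
stand [517.   -9.  148.9 150.8] [0.3 0.1]
```

View pics/fin.png

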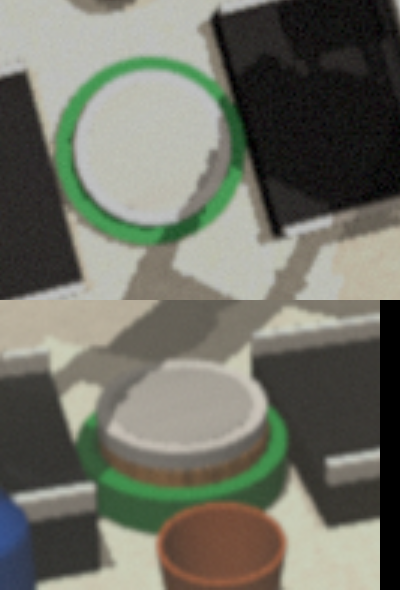

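Run:
```python
from h import *
a=bot.capture("top").astype(int); yy,xx=np.mgrid[:400,:640]
g=(a[...,1]>a[...,2]+18)&(a[...,1]>a[...,0]+12)&((xx-363)**2+(yy-200)**2<45**2)
n,lab,stt,cen=cv2.connectedComponentsWithStats((~g).astype(np.uint8),connectivity=4)
k=lab[200,363];print(stt[k]);c=circ("top",lab==k,57);print(c,st(c[:2],YAW))
for l in("silver_pad","cork_pad"):
    for cam in("top",):
        print(l,[(r["bbox"],r["confidence"]) for r in bot.find_in(cam,l)])
```

```text
[ 337  174   54   51 2128]
[516.4  -8.3 118.5 121.8] [-0.1  0.9]
silver_pad []
cork_pad [([262.5, 295.9, 38.7, 44.8], 0.76), ([268.9, 130.2, 70.0, 69.3], 0.69)]
```

```bash
python3 -c "
from h import *
print(bot.close_job())"
```

```text
the job is handed in; nothing more can be done
None
```

The job is handed in: the cork pad lies on the green stand with the silver pad flat on top, and the silver pad measured about 1 mm off the stand's centre. The cork measured about 1.5 mm off centre before the silver pad went on, and the two edges look flush. The heater, bottle and pot were not touched, and about 19 s of the 67 s were used.

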